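# Restock a two-tier bakery stand

### The arm

A 7-joint arm with a two-finger parallel gripper is mounted at the origin on the work surface. World frame = base frame: x ahead of the robot, y to its left, z up, the work surface at z = 0. Lengths are in m, angles in rad, forces in N, time in s.
With the tool pointing down it reaches from about 0.4 to 0.85 m from the base axis. Payload 4.5 kg.
Tool frame: the origin (TCP) lies midway between the tips of the shut fingers; the grasp point (between the pads) lies 19 mm behind it; z points along the fingers, y is the line along which they close (so a half turn about z gives the same grasp; the last joint's range is limited). The gripper opens to 88 mm and grips with 3 to 60 N. Pads are 18 mm wide; open, the fingers measure 123 mm over their backs; the gripper's body (75 mm by 187 mm) begins 45 mm behind the grasp point.
Start: joints at [-1.254, 0.689, -0.195, 1.565, 0.157, 0.902, -0.215], TCP at [0.174, 0.6, 0.239] pointing down, gripper open.
Joint ranges: [-3.01, 3.01], [-0.46, 2.08], [-1.47, 1.51], [0.13, 2.56], [-1, 4.14], [0.04, 2.09], [-2.66, 2.66]. Speed limits (rad/s): [2.57, 2.57, 3.14, 3.14, 3.14, 3.14, 3.14].

### API

Orientations are given as a unit quaternion [x, y, z, w].
In Python, from plant import r, eyes, finish_job gives the robot as it stands. The module is installed in compiled form; this text tells all that it offers.
- The arm moves only by the tool move_arm, never from a script. Its argument "motion" is a list of rows, each a list of 7 numbers: the shift along the tool's x, y, z in mm, then the turn, a rotation vector about the tool's x, y, z in degrees, then the closure, from 0 (fully open) to 1 (shut). A call has 1 to 5 rows; each row is the pose to reach, as a shift and turn from the pose commanded when the call began, along the tool's axes at that moment; what a row does not reach only later rows make up. A row lasts 1/8 s, in which the tool goes at most 62.5 mm and 10.7 degrees, less where a joint would pass 70% of its speed; a pose out of reach is approached as far as the arm can. A call with a gripper value outside its range is refused whole. The fingers move at their own pace and stop on an object; "newtons" is the grip in N (left out, the last holds). Time passes only in rows, so rows that repeat a pose let the fingers close. It gives the time, the measured TCP pose, the force, the opening and the grip force at its end, in the units of the state.
- r.get_state(): the state, without advancing time (a new reading comes with each control period).
- eyes.snapshot(name): name is "scene" or "top"; returns a dict with "frame" (420x560x3 uint8, red, green, blue), "z_map" (420x560 float32, m along the optical axis (not along the pixel's ray), 0 where there is no reading), "intrinsics" (3x3 intrinsics, pixels), "world_to_cam" (4x4, takes a point from world to camera coordinates). Camera axes: x right, y down, z forward; pixel columns grow to the right and rows downward; lengths in m; the calibration is good to about 2 mm. A picture is of the moment at which its call begins.
- finish_job(): hands the job in; it is judged then, once.
The state is a dict: "clock": time; "q": joint angles; "qd": joint speeds; "joint_torque": joint torques, N m; "tool_pos": TCP position; "eef_rot": TCP orientation; "contact_force": force on the tool from outside, world axes, zero at the start; "moment": the same for the moment, N m; "opening": opening from 0.0 (shut) to 1.0 (fully open); "finger_force": force on a finger pad.
Only numpy, scipy, OpenCV 4.12 (cv2) and the standard library are available. Lean on these libraries where they do the work, as an engineer would, in place of code of your own. Each camera call takes 0.05 s, during which the arm holds its last target. There are 200 camera calls.

### The job

Restock the two-tier bread stand on the counter. First push the pan of rolls, without picking it up, along the stand's base until it is home against the back board; then take the loose upper shelf by its bar handle and lower it gently, kept level and not dropped, so that all four corner holes go over the four posts and it sits flat on their shoulders, and let go. Leave the basket, the sign and the jar where they are.

Things in the scene. Friction and masses are not known exactly. Their poses are not given: they have to be found in the camera images.
- stand: fixed lower tier: brown wooden base board 200 (x) x 170 (y) x 12 mm, origin at the centre of its underside on the counter, z up; its open front (-x) faces roughly the robot. Four dark steel posts, 22 mm diameter, at x = +-82, y = +-67 mm, each ending in a flat shoulder 66 mm above the counter that carries a brass pin, top at 88 mm. A wooden back board is at the +x side between the rear posts.
- stand_shoulder (a point): centre point between the four posts at shoulder height, 66 mm above the counter: the shelf's origin belongs here. From each shoulder rises a brass pin, 12 mm diameter, straight for 13 mm, then tapering to 4 mm at its top 22 mm above the shoulder.
- stand_back (a point): middle of the back board's front (-x) face, at x = +80 mm of the stand, 29 mm above the counter; the board is 110 mm wide, its top 46 mm above the counter. The pan's +x end must touch it.
- shelf: loose upper shelf, 0.3 to 0.55 kg, first flat on the counter: pale wooden tray 200 (x) x 170 (y) mm, 10 mm thick, with a rim up to 18 mm above its underside; origin at the centre of its underside, z up. Four through holes of about 16 mm diameter at x = +-82, y = +-67 mm. A dark steel arched bar handle runs along x over the middle. Alike after half a turn: either way round fits.
- shelf_grip (a point): middle of the shelf handle's bar, 58 mm above the shelf's underside, over its centre (and its centre of mass). The bar is 12 mm wide (y) and 12 mm high, 110 mm long along the shelf's x, held by two 10 mm thick legs at x = +-50 mm; 42 mm of free space lies between the bar and the tray floor.
- pan: loose open steel pan with six brown rolls, 0.3 to 0.55 kg, 140 (x) x 90 (y) mm, walls 42 mm and rolls 44 mm high; origin at the centre of its underside, x roughly along the stand's x. It rests on the base board between the posts (112 mm apart inside), sticking out at the front; it slides at 2 to 6 N (to 10 N starting). Home, its origin is at x = +10 mm of the stand and its front end at x = -60 mm.
- basket: bystander: round straw-coloured bread basket, 150 mm diameter, 70 mm high; origin under its centre; loose
- sign: bystander: small blank black sign on a wooden foot, 100 mm wide (y), 82 mm high; origin under its centre; loose
- jar: bystander: white jar with a wooden cap, 84 mm diameter, 110 mm high; origin under its centre; loose
Things that resemble listed ones, but are neither listed nor needed, are in the scene too. There is more than one size of the pan; the job needs the smallest.

How it is judged:
By the outcome, as a careful person would: the job done as asked, in the order asked, and still so for the second after the job is handed in, with the robot touching nothing.
It also fails if it takes over 64 s, if anything falls off the work surface, if the arm or the gripper's body presses on something with over 40 N, if the wrist force passes 120 N, or if a joint passes its speed limit or range.

## Working session

There is one attempt and no reset: what is moved stays moved. The work goes in short steps, Python scripts to look and compute and a tool call to move; the robot and the scene stay as the last step left them, time stands still between calls to the robot, and variables do not carry over. Pictures are saved under pics/ and viewed, at most 10 in all, crops included, and the job is handed in when it is done.

Besides the shell and the picture viewer there is one more tool, called as name(argument=value, ...), one argument or row to a line, values as JSON. move_arm: Moves the arm, as the interface text tells. Its arguments: {"type":"object","properties":{"motion":{"type":"array","items":{"type":"array","items":{"type":"number"}}},"newtons":{"type":"number"}},"required":["motion"]}

```bash
mkdir -p pics
cat > h.py <<'E'
import numpy as np, cv2
from plant import r, eyes
def snap(n):
    d=eyes.snapshot(n); return d
def pts(d):
    K=np.array(d["intrinsics"]);T=np.linalg.inv(np.array(d["world_to_cam"]))
    z=d["z_map"];v,u=np.mgrid[0:z.shape[0],0:z.shape[1]]
    p=np.stack([(u-K[0,2])/K[0,0]*z,(v-K[1,2])/K[1,1]*z,z],-1)
    w=p@T[:3,:3].T+T[:3,3]; w[z==0]=np.nan; return w
def proj(d,p):
    c=np.array(d["world_to_cam"])@np.append(p,1); q=np.array(d["intrinsics"])@c[:3]; return q[:2]/q[2]
def save(d,f): cv2.imwrite(f,cv2.cvtColor(d["frame"],cv2.COLOR_RGB2BGR))
E
python3 - <<'E'
from h import *
for n in("scene","top"):
    d=snap(n);save(d,f"pics/{n}0.png");np.savez(f"{n}0.npz",**d)
    print(n,np.linalg.inv(d["world_to_cam"])[:3],np.array(d["intrinsics"])[0])
print(r.get_state())
E
```

```text
scene [[ 7.40750759e-01  5.38484832e-01 -4.01649597e-01  1.06573878e+00]
 [ 6.71779561e-01 -5.94420699e-01  4.42013861e-01 -5.39957612e-01]
 [-7.31074926e-04 -5.97242093e-01 -8.02060688e-01  1.03530946e+00]] [391.58856739   0.         275.99372416]
top [[-0.02851533 -0.9914581   0.12727022  0.35998648]
 [-0.99959174  0.02805399 -0.00541634  0.01761441]
 [ 0.00179963 -0.12737271 -0.99185329  1.56010546]] [526.52836969   0.         284.29680678]
{'clock': 0.1, 'q': array([-1.25418439,  0.68988043, -0.19455464,  1.56618227,  0.15732639,
        0.90247257, -0.21509851]), 'qd': array([ 0.00040815, -0.00152929, -0.00065692, -0.00221432, -0.00090572,
        0.00028419, -0.00054635]), 'joint_torque': array([-3.78170036e-03, -5.28496099e+01, -1.27174996e+00, -1.53838634e+01,
       -5.25589124e-02,  1.93150110e-03,  5.00284852e-05]), 'tool_pos': array([0.17429036, 0.5996579 , 0.23801878]), 'eef_rot': array([ 1.40878843e-01,  9.90026542e-01, -7.71702615e-04, -5.55623631e-05]), 'contact_force': array([-0.09233582,  0.08287195,  0.07777843]), 'moment': array([-0.0189047 , -0.0174925 ,  0.00978161]), 'finger_force': 0.0, 'opening': 1.0039857136746178}
```

View pics/scene0.png

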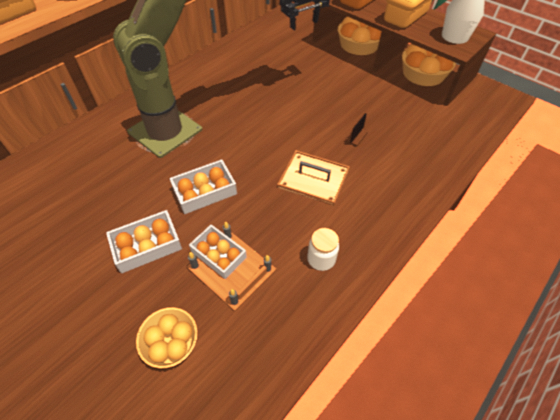

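View pics/top0.png

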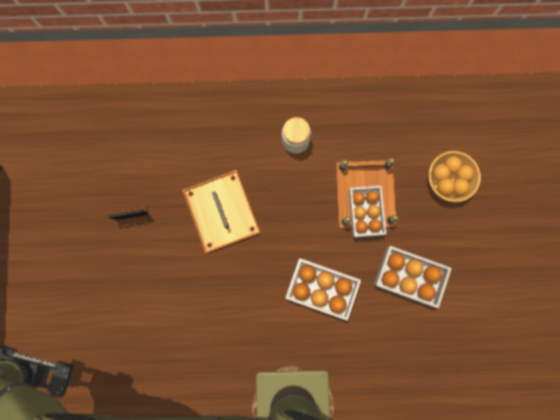

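The scene view shows the stand around (232,265) with the small pan in it and the shelf at (314,177). In the top view the stand is at (367,193), its back board at the top (+x) near (368,163), the shelf is at (221,212) with its bar tilted, and two larger decoy pans lie at (323,290) and (413,277).

```bash
cat >> h.py <<'E'
def cast(d,u,v,h):
    K=np.array(d["intrinsics"]);T=np.linalg.inv(np.array(d["world_to_cam"]))
    q=T[:3,:3]@np.array([(u-K[0,2])/K[0,0],(v-K[1,2])/K[1,1],1]); return T[:3,3]+q*(h-T[2,3])/q[2]
def blobs(m,amin=3):
    n,l,s,c=cv2.connectedComponentsWithStats(m.astype(np.uint8)); return [(s[i,4],c[i],l==i) for i in range(1,n) if s[i,4]>=amin]
def rect(P):
    (c,s,a)=cv2.minAreaRect((P*1000).astype(np.float32)); return np.round(c,1),np.round(s,1),round(a,1)
E
python3 - <<'E'
from h import *
for n in("top","scene"):
    d=dict(np.load(n+"0.npz"));w=pts(d);f=d["frame"];hsv=cv2.cvtColor(f,cv2.COLOR_RGB2HSV)
    o=np.array([0,0])
    # regions
    g={"stand":cast(d,367,193,.03) if n=="top" else cast(d,232,265,.03),"shelf":cast(d,221,212,.02) if n=="top" else cast(d,314,177,.02)}
    print(n,g)
    near=lambda k,R:(np.hypot(w[...,0]-g[k][0],w[...,1]-g[k][1])<R)
    Z=w[...,2]
    m=near("stand",.15)&(Z>.052)&(Z<.1)
    for a,c,l in blobs(m,2): print(" pin",a,c.round(1),"zmax",Z[l].max().round(4),cast(d,*c,.075).round(4),w[l].mean(0).round(4))
    m=near("stand",.13)&(Z>.036)&(Z<.05)
    print(" pan/back z36-50",[(a,rect(w[l][:,:2])) for a,c,l in blobs(m,20)])
    m=near("shelf",.16)&(Z>.045)&(Z<.07)
    for a,c,l in blobs(m,5): print(" bar",a,c.round(1),w[l].mean(0).round(4),rect(w[l][:,:2]))
    m=near("shelf",.16)&(Z>.005)&(Z<.03)
    for a,c,l in blobs(m,50): print(" tray",a,c.round(1),w[l].mean(0).round(4),rect(w[l][:,:2]))
    # holes: dark spots in tray
    k=[b for b in blobs(m,50)]; l=max(k,key=lambda b:b[0])[2].astype(np.uint8)
    hull=cv2.convexHull(cv2.findContours(l,0,1)[0][0]); H=cv2.fillPoly(np.zeros_like(l),[hull],1)
    for a,c,q in blobs((H>0)&(hsv[...,2]<130),3): print(" dark",a,c.round(1),cast(d,*c,.010).round(4))
d=dict(np.load("top0.npz"))
cv2.imwrite("pics/z.png",cv2.cvtColor(np.hstack([cv2.resize(d["frame"][140:260,170:270],(400,480),interpolation=2),cv2.resize(d["frame"][140:260,320:420],(400,480),interpolation=2)]),4))
E
```

```text
top {'stand': array([ 0.60927014, -0.23592991,  0.03      ]), 'shelf': array([0.56633183, 0.19570861, 0.02      ])}
 pin 51 [390.1 162.5] zmax 0.0896 [ 0.689  -0.2993  0.075 ] [ 0.69   -0.3003  0.0702]
 pin 53 [343.8 164.2] zmax 0.0898 [ 0.6878 -0.1659  0.075 ] [ 0.6891 -0.1666  0.069 ]
 pin 10 [369.5 187.6] zmax 0.0584 [ 0.6174 -0.2364  0.075 ] [ 0.6208 -0.2398  0.0551]
 pin 2 [376.5 187. ] zmax 0.0551 [ 0.6186 -0.2565  0.075 ] [ 0.622  -0.2602  0.0551]
 pin 9 [379.9 188. ] zmax 0.0573 [ 0.6154 -0.2661  0.075 ] [ 0.6189 -0.27    0.0547]
 pin 23 [351.8 193.3] zmax 0.0636 [ 0.6023 -0.1851  0.075 ] [ 0.6055 -0.1877  0.0554]
 pin 4 [357.8 188.2] zmax 0.0551 [ 0.6164 -0.2027  0.075 ] [ 0.62   -0.2058  0.0542]
 pin 4 [362.5 188. ] zmax 0.0576 [ 0.6168 -0.2163  0.075 ] [ 0.6202 -0.2194  0.0556]
 pin 34 [373.1 196.1] zmax 0.0611 [ 0.5924 -0.2453  0.075 ] [ 0.5955 -0.2488  0.0555]
 pin 2 [381.  193.5] zmax 0.0566 [ 0.5994 -0.2684  0.075 ] [ 0.6024 -0.2721  0.0559]
 pin 39 [359.5 197.6] zmax 0.0607 [ 0.5891 -0.2063  0.075 ] [ 0.5922 -0.2093  0.0551]
 pin 7 [381.3 198.4] zmax 0.0586 [ 0.5851 -
[... 4192 characters left out ...]
 0.634  -0.2564  0.075 ] [ 0.6244 -0.2501  0.0536]
 pin 5 [224.  270.6] zmax 0.0552 [ 0.6351 -0.2757  0.075 ] [ 0.6256 -0.2699  0.0538]
 pin 70 [232.1 294. ] zmax 0.0889 [ 0.6998 -0.3078  0.075 ] [ 0.6971 -0.3061  0.068 ]
 pan/back z36-50 [(np.int32(537), (array([ 562.1, -233.4]), array([128.4,  91.6]), 2.9)), (np.int32(70), (array([ 515.8, -256.6]), array([35.9, 34.2]), 38.1)), (np.int32(187), (array([ 695.7, -228.8]), array([126.8,  15.7]), 89.0))]
 bar 160 [314.4 167.1] [0.5736 0.1918 0.06  ] (array([572.1, 192.3]), array([110.8,  19.1]), 20.4)
 tray 2094 [313.2 177.5] [0.5749 0.1898 0.0108] (array([571.5, 194.2]), array([200.6, 177. ]), 19.3)
 dark 88 [314.1 168.5] [0.5515 0.2237 0.01  ]
```

View pics/z.png

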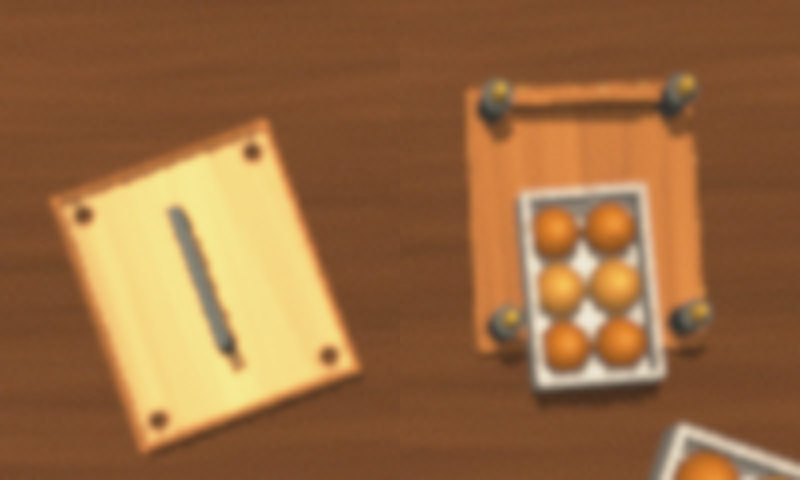

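The zoomed crop shows the shelf holes at its four corners, the bar from (177,210) to (230,350), the pins at (497,91), (685,86), (511,318) and (697,311), and the pan front wall near (600,384). Next I triangulate the brass pins, then move.

```bash
cat >> h.py <<'E'
from scipy.spatial.transform import Rotation as R
def to(x,y,z,yaw):
    """row from measured pose to TCP x,y,z (m), tool y axis at yaw deg in world, pointing down"""
    s=r.get_state();A=R.from_quat(s["eef_rot"])
    while True:
        a=np.radians(yaw); Y=np.array([np.cos(a),np.sin(a),0]);Zz=np.array([0,0,-1.]);X=np.cross(Y,Zz)
        v=(A.inv()*R.from_matrix(np.stack([X,Y,Zz],1))).as_rotvec(degrees=True)
        if abs(v[2])<=90: break
        yaw+=180
    return (A.inv().apply(np.array([x,y,z])-s["tool_pos"])*1000).round(1),v.round(1)
def tri(da,pa,db,pb):
    L=[]
    for d,p in((da,pa),(db,pb)):
        a=cast(d,*p,0);b=cast(d,*p,.2);n=(b-a)/np.linalg.norm(b-a);L.append((a,np.eye(3)-np.outer(n,n)))
    x=np.linalg.solve(L[0][1]+L[1][1],L[0][1]@L[0][0]+L[1][1]@L[1][0])
    return x,[np.linalg.norm(M@(x-a))*1000 for a,M in L]
E
python3 - <<'E'
from h import *
D={n:dict(np.load(n+"0.npz")) for n in("top","scene")}
C={}
nom=[(x,y) for x in(.6105-.082,.6105+.082) for y in(-.236-.067,-.236+.067)]
for n,d in D.items():
    f=d["frame"].astype(int);hsv=cv2.cvtColor(d["frame"],cv2.COLOR_RGB2HSV)
    w=pts(d);C[n]=[]
    for p in nom:
        q=proj(d,(*p,.077)); v,u=np.mgrid[0:420,0:560]
        m=(np.hypot(u-q[0],v-q[1])<7)&(w[...,2]>.058)&(hsv[...,0]>14)&(hsv[...,0]<35)&(hsv[...,1]>110)&(hsv[...,2]>90)
        C[n].append((u[m].mean(),v[m].mean(),m.sum()))
P=[]
for i in range(4):
    x,e=tri(D["top"],C["top"][i][:2],D["scene"],C["scene"][i][:2]);P.append(x);print(x.round(4),np.round(e,1),C["top"][i][2],C["scene"][i][2])
print("centre",np.mean(P,0).round(4))
for d in D.values(): print([cast(d,*c[:2],.078)[:2].round(4) for c in C["top" if d is D["top"] else "scene"]])
d=D["top"]
for u,v in((600,384),(583,188)): print("pan",cast(d,320+(u-400)/4,140+v/4,.054).round(3))
w=pts(d);print("decoy z",np.nanmax(w[245:305,375:450,2]),np.nanmax(w[260:320,285:360,2]))
print(to(.45,.22,.24,90),to(.455,-.235,.2,90))
E
```

```text
[ 0.5304 -0.3039  0.0715] [0.1 0.1] 22 26
[ 0.5299 -0.17    0.0725] [0.3 0.3] 19 25
[ 0.6939 -0.3031  0.0716] [0.4 0.4] 21 27
[ 0.6937 -0.1692  0.0718] [0. 0.] 21 25
centre [ 0.612  -0.2365  0.0718]
[array([ 0.5296, -0.3026]), array([ 0.5295, -0.1691]), array([ 0.6922, -0.302 ]), array([ 0.6923, -0.1684])]
[array([ 0.5341, -0.3054]), array([ 0.5328, -0.1724]), array([ 0.6966, -0.3043]), array([ 0.6962, -0.1715])]
pan [ 0.48  -0.234  0.054]
pan [ 0.623 -0.229  0.054]
decoy z 0.06375354785342768 0.0677870517805037
(array([-370.7, -287.7,   -1.5]), array([ -0.1,  -0. , -16.2])) (array([-502.4, -723.2,   39.2]), array([ -0.1,  -0. , -16.2]))
```

move_arm(
  motion=[
    [-371,-288,0,0,0,-16,0.5],
    [-371,-288,0,0,0,-16,1],
    [-371,-288,0,0,0,-16,1],
    [-371,-288,0,0,0,-16,1],
    [-371,-288,0,0,0,-16,1],
  ],
)

```text
clock: 0.72
tool_pos: [0.3589, 0.3454, 0.2386]
eef_rot: [0.002, 1.0, -0.0, -0.0]
contact_force: [0.1, -0.8, -0.1]
opening: 0.459
finger_force: 0.0
```

```bash
python3 -c "
from h import *
print(to(.445,-.235,.13,90.3),to(.445,-.235,.036,90.3))"
```

```text
(array([ -88.1, -580.1,  108.7]), array([-0. , -0. , -0.5])) (array([ -88.1, -580.1,  202.7]), array([-0. , -0. , -0.5]))
```

move_arm(
  motion=[
    [-90,-290,0,0,0,0,1],
    [-90,-290,0,0,0,0,1],
    [-90,-290,0,0,0,0,1],
    [-90,-290,0,0,0,0,1],
    [-90,-290,0,0,0,0,1],
  ],
)

```text
clock: 1.35
tool_pos: [0.4472, 0.0544, 0.2386]
eef_rot: [0.002, 1.0, -0.0, -0.0]
contact_force: [0.9, -0.3, 0.2]
opening: 0.005
finger_force: 0.0
```

move_arm(
  motion=[
    [0,-290,60,0,0,0,1],
    [0,-290,60,0,0,0,1],
    [0,-290,60,0,0,0,1],
    [0,-290,60,0,0,0,1],
    [0,-290,60,0,0,0,1],
  ],
)

```text
clock: 1.98
tool_pos: [0.445, -0.236, 0.1778]
eef_rot: [0.003, 1.0, -0.0, -0.001]
contact_force: [0.0, 0.8, -0.5]
opening: 0.006
finger_force: 0.0
```

```bash
python3 -c "
from h import *
print(to(.445,-.235,.13,90.3),to(.445,-.235,.036,90.3),r.get_state()['opening'])
d=snap('top');save(d,'pics/t1.png')"
```

```text
(array([-0.1,  1. , 47.8]), array([-0. , -0.1, -0.7])) (array([-1.000e-01,  1.000e+00,  1.418e+02]), array([-0. , -0.1, -0.7])) 0.00641798792413771
```

move_arm(
  motion=[
    [0,1,50,0,0,-0.6,1],
    [0,1,90,0,0,-0.6,1],
    [0,1,115,0,0,-0.6,1],
    [0,1,142,0,0,-0.6,1],
    [0,1,142,0,0,-0.6,1],
  ],
)

```text
clock: 2.65
tool_pos: [0.4448, -0.2311, 0.0352]
eef_rot: [-0.004, 1.0, 0.001, -0.002]
contact_force: [0.3, -0.5, 0.4]
opening: 0.008
finger_force: 0.0
```

move_arm(
  motion=[
    [-6,0,0,0,0,0,1],
    [-12,0,0,0,0,0,1],
    [-18,0,0,0,0,0,1],
    [-24,0,0,0,0,0,1],
    [-28,0,0,0,0,0,1],
  ],
)

```text
clock: 3.28
tool_pos: [0.4738, -0.2318, 0.0368]
eef_rot: [-0.003, 1.0, -0.0, -0.0]
contact_force: [-3.4, 0.2, 2.1]
opening: 0.002
finger_force: 1.5
```

move_arm(
  motion=[
    [-5,0,0,0,0,0,1],
    [-10,0,0,0,0,0,1],
    [-15,0,0,0,0,0,1],
    [-20,0,0,0,0,0,1],
    [-25,0,0,0,0,0,1],
  ],
)

```text
clock: 3.9
tool_pos: [0.4995, -0.2317, 0.0366]
eef_rot: [-0.003, 1.0, 0.0, 0.0]
contact_force: [-1.1, -0.9, -0.4]
opening: 0.003
finger_force: 0.6
```

move_arm(
  motion=[
    [-5,0,0,0,0,0,1],
    [-10,0,0,0,0,0,1],
    [-15,0,0,0,0,0,1],
    [-20,0,0,0,0,0,1],
    [-25,0,0,0,0,0,1],
  ],
)

```text
clock: 4.53
tool_pos: [0.5242, -0.2315, 0.0367]
eef_rot: [-0.003, 1.0, 0.0, -0.0]
contact_force: [-1.4, 0.0, 0.0]
opening: 0.006
finger_force: 0.6
```

Run:
```python
from h import *
s=r.get_state();print(s["tool_pos"],s["contact_force"])
d=snap("scene");d2=snap("top")
cv2.imwrite("pics/p1.png",cv2.cvtColor(np.hstack([cv2.resize(d["frame"][200:310,160:290],(400,338),interpolation=2),cv2.resize(d2["frame"][140:260,320:420],(400,480),interpolation=2)[:338]]),4))
```

```text
[ 0.52424066 -0.23145338  0.03667281] [-1.44014864  0.02633583  0.03293744]
```

View pics/p1.png

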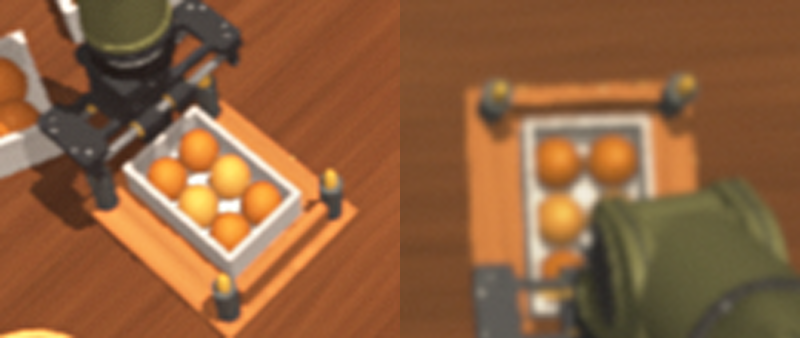

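The pan slides straight, front wall against the fingers, with about 15–20 mm of base left before the back board (right half, rows 105–118).

move_arm(
  motion=[
    [-3,0,0,0,0,0,1],
    [-6,0,0,0,0,0,1],
    [-9,0,0,0,0,0,1],
    [-12,0,0,0,0,0,1],
    [-13,0,0,0,0,0,1],
  ],
)

```text
clock: 5.25
tool_pos: [0.5372, -0.2314, 0.0367]
eef_rot: [-0.003, 1.0, 0.0, 0.0]
contact_force: [-3.2, 0.2, 3.1]
opening: 0.008
finger_force: 1.5
```

move_arm(
  motion=[
    [-1,0,0,0,0,0,1],
    [-2,0,0,0,0,0,1],
    [-3,0,0,0,0,0,1],
  ],
)

```text
clock: 5.62
tool_pos: [0.54, -0.2313, 0.0367]
eef_rot: [-0.003, 1.0, 0.0, 0.0]
contact_force: [-1.8, -0.2, 1.7]
opening: 0.003
finger_force: 1.3
```

move_arm(
  motion=[
    [-1,0,0,0,0,0,1],
    [-2,0,0,0,0,0,1],
  ],
)

```text
clock: 5.88
tool_pos: [0.5405, -0.2313, 0.0365]
eef_rot: [-0.003, 1.0, 0.0, -0.002]
contact_force: [-6.6, 1.1, 4.9]
opening: 0.006
finger_force: 3.2
```

move_arm(
  motion=[
    [-1,0,0,0,0,0,1],
    [-2,0,0,0,0,0,1],
  ],
)

```text
clock: 6.12
tool_pos: [0.5405, -0.2314, 0.0364]
eef_rot: [-0.003, 1.0, 0.0, -0.003]
contact_force: [-9.2, 0.8, 7.3]
opening: 0.006
finger_force: 4.8
```

move_arm(
  motion=[
    [-2,0,0,0,0,0,1],
    [-4,0,0,0,0,0,1],
    [-6,0,0,0,0,0,1],
  ],
)

```text
clock: 6.5
tool_pos: [0.5405, -0.2315, 0.0359]
eef_rot: [-0.003, 1.0, 0.0, -0.009]
contact_force: [-20.0, 2.0, 15.3]
opening: 0.007
finger_force: 10.2
```

The pan is home: 20 N and no further motion. Backing off and rising.

move_arm(
  motion=[
    [5,0,0,0,0,0,1],
    [15,0,0,0,0,0,1],
    [35,0,0,0,0,0,1],
    [60,0,0,0,0,0,1],
    [60,0,-60,0,0,0,1],
  ],
)

```text
clock: 7.12
tool_pos: [0.4869, -0.2308, 0.0942]
eef_rot: [-0.004, 1.0, 0.001, -0.003]
contact_force: [1.6, -0.7, 0.3]
opening: 0.005
finger_force: 0.0
```

move_arm(
  motion=[
    [0,0,-60,0,0,0,1],
    [0,40,-120,0,0,0,1],
    [0,100,-140,0,0,0,0.5],
    [0,160,-140,0,0,0,0],
    [0,220,-140,0,0,0,0],
  ],
)

```text
clock: 7.75
tool_pos: [0.4904, -0.0122, 0.238]
eef_rot: [-0.003, 1.0, 0.001, 0.003]
contact_force: [1.6, 0.4, -0.4]
opening: 0.321
finger_force: 0.0
```

Run:
```python
from h import *
np.set_printoptions(suppress=True)
d=snap("top");d2=snap("scene");save(d,"pics/p2t.png")
w=pts(d);a=w[145:225,335:400]
m=(a[...,2]>.036)&(a[...,2]<.065)&(a[...,1]<-.18)&(a[...,1]>-.29)
P=a[m];print(rect(P[:,:2]))
# bar from both views: dark pixels at z .045-.07
q=[]
for dd in(d,d2):
    w=pts(dd);m=(np.hypot(w[...,0]-.57,w[...,1]-.194)<.1)&(w[...,2]>.05)&(w[...,2]<.07)
    v,u=np.nonzero(m);q.append((u.mean(),v.mean()));print(m.sum(),rect(w[m][:,:2]))
x,e=tri(d,q[0],d2,q[1]);print("bar",x,e)
print(to(x[0],x[1],.2,90+19.8),to(x[0],x[1],.044,109.8))
cv2.imwrite("pics/p2.png",cv2.cvtColor(np.hstack([cv2.resize(d2["frame"][200:310,160:290],(400,338),interpolation=2),cv2.resize(d["frame"][140:260,320:420],(400,480),interpolation=2)[:338]]),4))
```

```text
(array([ 625.1, -234.9]), array([107.1, 151.6]), 89.9)
163 (array([569.7, 196.1]), array([108.9,  12.6]), 19.2)
150 (array([572. , 192.8]), array([109.5,  15.5]), 19.7)
bar [0.57009343 0.19669296 0.05406191] [np.float64(0.41912711623589605), np.float64(0.4191271162358524)]
(array([-83.9, 199.5,  39.9]), array([  0.3,   0.4, -18.6])) (array([-82.9, 198.5, 195.9]), array([  0.3,   0.4, -18.6]))
```

View pics/p2.png

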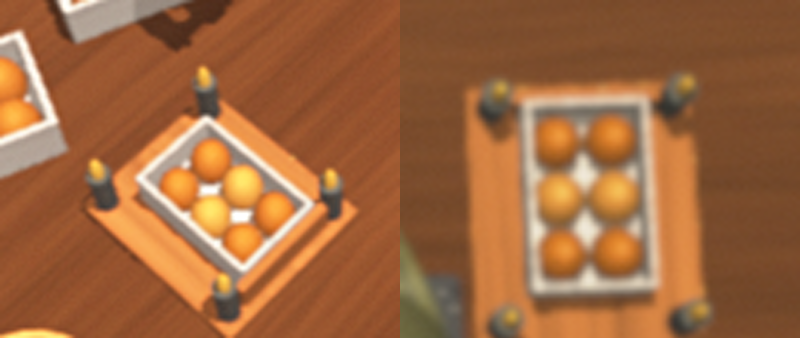

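The pan looks near home; I check its rear rim against the back board in numbers.

Run:
```python
from h import *
np.set_printoptions(suppress=True)
q=[]
for n in("top","scene"):
    d=snap(n);hsv=cv2.cvtColor(d["frame"],cv2.COLOR_RGB2HSV);w=pts(d)
    m=(hsv[...,1]<80)&(hsv[...,2]>90)&(abs(w[...,0]-.61)<.11)&(abs(w[...,1]+.236)<.055)&(w[...,2]>.03)&(w[...,2]<.065)
    l=max(blobs(m),key=lambda b:b[0]);v,u=np.nonzero(l[2])
    P=np.array([cast(d,a,b,.054)[:2] for a,b in zip(u,v)])
    c,s,a=rect(P);print(n,len(P),"rim plane .054:",c,s,a,"x pct",np.percentile(P[:,0],[1,50,99]).round(4))
    print(" corners",cv2.boxPoints(((c[0],c[1]),(s[0],s[1]),a)).round(0).tolist())
    m=(abs(w[...,1]+.236)<.04)&(w[...,2]>.03)&(w[...,2]<.05)&(w[...,0]>.685)&(w[...,0]<.73)
    v,u=np.nonzero(m);P=np.array([cast(d,a,b,.046)[:2] for a,b in zip(u,v)])
    print(" board top",len(P),np.percentile(P[:,0],[2,50,98]).round(4),np.nanmedian(w[m][:,2]))
    # profile along stand x at y=-.236
    for x in np.arange(.665,.72,.004):
        p=proj(d,(x,-.22,.05));i=tuple(np.round(p[::-1]).astype(int)); print("  ",round(x,3),d["frame"][i],w[i].round(3))
```

```text
top 393 rim plane .054: [ 618.3 -231.9] [143.8  92.2] 0.2 x pct [0.5472 0.6213 0.6892]
 corners [[546.0, -186.0], [547.0, -278.0], [690.0, -278.0], [690.0, -186.0]]
 board top 107 [0.6833 0.6932 0.6993] 0.04423480509027855
   0.665 [212 124  48] [ 0.664 -0.219  0.06 ]
   0.669 [205 123  56] [ 0.668 -0.221  0.051]
   0.673 [188 119  68] [ 0.672 -0.222  0.048]
   0.677 [147 120  99] [ 0.684 -0.226  0.019]
   0.681 [128 110  94] [ 0.687 -0.223  0.02 ]
   0.685 [177 162 142] [ 0.685 -0.218  0.056]
   0.689 [218 192 165] [ 0.688 -0.218  0.055]
   0.693 [223 181 145] [ 0.692 -0.219  0.052]
   0.697 [207 128  70] [ 0.699 -0.22   0.046]
   0.701 [177 108  57] [ 0.714 -0.229 -0.007]
   0.705 [145  90  51] [ 0.717 -0.228 -0.003]
   0.709 [125  78  46] [ 0.723 -0.229 -0.004]
   0.713 [125  77  44] [ 0.724 -0.227  0.004]
   0.717 [123  76  44] [ 0.729 -0.229 -0.004]
scene 526 rim plane .054: [ 623.5 -239.1] [142.7  96. ] 0.4 x pct [0.5528 0.6166 0.6945]
 corners [[552.0, -192.0], [552.0, -288.0], [695.0, -287.0], [695.0, -191.0]]
 board top 168 [0.6891 0.698  0.7063] 0.04463073770751114
   0.665 [251 165  62] [ 0.669 -0.223  0.059]
   0.669 [251 169  65] [ 0.671 -0.221  0.052]
   0.673 [249 160  60] [ 0.674 -0.221  0.051]
   0.677 [249 158  56] [ 0.676 -0.219  0.05 ]
   0.681 [242 141  47] [ 0.678 -0.217  0.044]
   0.685 [237 163 107] [ 0.68  -0.216  0.038]
   0.689 [248 243 226] [ 0.69  -0.221  0.054]
   0.693 [224 187 164] [ 0.692 -0.219  0.047]
   0.697 [246 162  84] [ 0.695 -0.219  0.046]
   0.701 [242 152  76] [ 0.699 -0.219  0.045]
   0.705 [188 108  55] [ 0.701 -0.217  0.037]
   0.709 [149  83  45] [ 0.702 -0.215  0.029]
   0.713 [155  86  45] [ 0.701 -0.21   0.021]
   0.717 [215 125  65] [ 0.7   -0.206  0.008]
```

The rim is directly against the board (rim 0.692, board from 0.695 in both views), so the pan is home. Now the shelf.

move_arm(
  motion=[
    [-84,199,40,0,0.4,-18.3,0],
    [-84,199,40,0,0.4,-18.3,0],
    [-84,199,40,0,0.4,-18.3,0],
    [-84,199,40,0,0.4,-18.3,0],
    [-84,199,40,0,0.4,-18.3,0],
  ],
)

```text
clock: 8.57
tool_pos: [0.5722, 0.1863, 0.196]
eef_rot: [-0.163, 0.987, 0.001, -0.003]
contact_force: [-0.6, -0.4, 0.2]
opening: 0.998
finger_force: 0.0
```

```bash
python3 -c "
from h import *
print(to(.5705,.1955,.1,109.5),to(.5705,.1955,.040,109.5),r.get_state()['opening'])"
```

```text
(array([-1.9,  9. , 96. ]), array([ 0.2, -0.3, -0.7])) (array([ -2.2,   8.8, 156. ]), array([ 0.2, -0.3, -0.7])) 0.9983502951385835
```

move_arm(
  motion=[
    [0,0,0,0,0,0,0],
  ],
)

```text
clock: 8.7
tool_pos: [0.5716, 0.182, 0.1964]
eef_rot: [-0.161, 0.987, -0.001, -0.004]
contact_force: [1.1, 0.6, -0.1]
opening: 1.0
finger_force: 0.0
```

```bash
python3 -c "
from h import *
print(to(.5705,.1955,.040,109.5),r.get_state()['tool_pos'])"
```

```text
(array([ -4.4,  13.2, 156.4]), array([-0. , -0.4, -1. ])) [0.57155864 0.18202008 0.19642418]
```

move_arm(
  motion=[
    [-4,13,30,0,-0.4,-1,0],
    [-4,13,70,0,-0.4,-1,0],
    [-4,13,100,0,-0.4,-1,0],
    [-4,13,100,0,-0.4,-1,0],
  ],
)

```text
clock: 9.2
tool_pos: [0.5689, 0.195, 0.0952]
eef_rot: [-0.17, 0.985, -0.001, -0.002]
contact_force: [-0.3, -1.0, 0.6]
opening: 0.999
finger_force: 0.0
```

```bash
python3 -c "
from h import *
print(to(.5705,.1955,.040,109.5),r.get_state()['tool_pos'])
d=snap('scene');d2=snap('top')
cv2.imwrite('pics/g1.png',cv2.cvtColor(np.hstack([cv2.resize(d['frame'][120:220,255:375],(400,333),interpolation=2),cv2.resize(d2['frame'][150:250,170:270],(400,400),interpolation=2)[:333]]),4))"
```

```text
(array([-1.9,  0. , 55.2]), array([-0. , -0.3,  0. ])) [0.56892076 0.19497553 0.09518267]
```

View pics/g1.png

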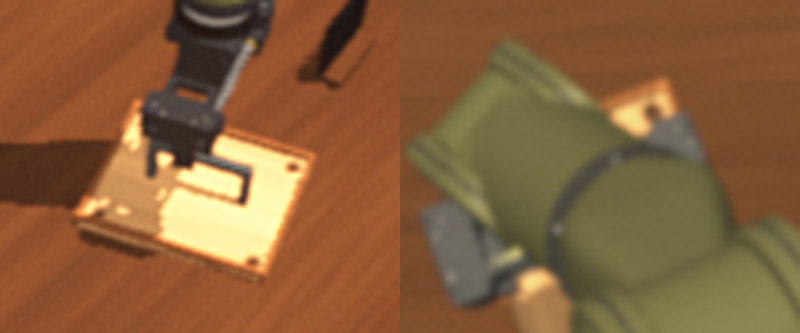

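The fingers straddle the bar (bar end at (250,170) left half), tray clear below; descending and closing gently.

move_arm(
  motion=[
    [-2,0,20,0,0,0,0],
    [-2,0,40,0,0,0,0],
    [-2,0,55,0,0,0,0],
    [-2,0,55,0,0,0,0],
  ],
)

```text
clock: 9.8
tool_pos: [0.5706, 0.1988, 0.0399]
eef_rot: [-0.171, 0.985, 0.0, -0.002]
contact_force: [0.2, 0.7, -0.6]
opening: 0.997
finger_force: 0.0
```

move_arm(
  motion=[
    [0,0,0,0,0,0,0.9],
    [0,0,0,0,0,0,1],
    [0,0,0,0,0,0,1],
    [0,0,0,0,0,0,1],
    [0,0,0,0,0,0,1],
  ],
  newtons=40,
)

```text
clock: 10.42
tool_pos: [0.5719, 0.1992, 0.0418]
eef_rot: [-0.171, 0.985, 0.001, 0.0]
contact_force: [0.6, 0.1, 0.3]
opening: 0.456
finger_force: 0.0
```

move_arm(
  motion=[
    [0,0,0,0,0,0,1],
    [0,0,0,0,0,0,1],
    [0,0,0,0,0,0,1],
    [0,0,0,0,0,0,1],
  ],
)

```text
clock: 10.92
tool_pos: [0.572, 0.1984, 0.0417]
eef_rot: [-0.171, 0.985, 0.0, -0.0]
contact_force: [0.3, -1.5, 0.7]
opening: 0.129
finger_force: 40.0
```

move_arm(
  motion=[
    [0,0,-8,0,0,0,1],
    [0,0,-20,0,0,0,1],
    [0,0,-45,0,0,0,1],
    [0,0,-80,0,0,0,1],
    [0,0,-115,0,0,0,1],
  ],
)

```text
clock: 11.55
tool_pos: [0.5715, 0.1992, 0.1583]
eef_rot: [-0.171, 0.985, 0.001, -0.0]
contact_force: [0.2, 0.6, -3.9]
opening: 0.131
finger_force: 40.0
```

move_arm(
  motion=[
    [0,0,-30,0,0,3,1],
    [0,0,-60,0,0,8,1],
    [0,0,-60,0,0,14,1],
    [0,0,-60,0,0,19.4,1],
    [0,0,-60,0,0,19.4,1],
  ],
)

```text
clock: 12.18
tool_pos: [0.5714, 0.1992, 0.2173]
eef_rot: [-0.003, 1.0, 0.001, -0.0]
contact_force: [-0.4, 0.4, -3.8]
opening: 0.127
finger_force: 40.0
```

```bash
python3 -c "
from h import *
s=r.get_state();print(s['tool_pos'],s['contact_force'],s['moment'],s['opening'])
print(to(.612,-.2365,.215,90.3),to(.6,-.0,.215,90.3))"
```

```text
[0.57143709 0.19918046 0.2172928 ] [-0.39055739  0.40033901 -3.78016614] [ 0.03975552  0.05183428 -0.0310806 ] 0.1267436300957562
(array([ -37.6, -436. ,    1.7]), array([ 0.1, -0. ,  0.1])) (array([ -27.2, -199.4,    2. ]), array([ 0.1, -0. ,  0.1]))
```

move_arm(
  motion=[
    [-4,-25,0,0,0,0,1],
    [-10,-65,0,0,0,0,1],
    [-16,-110,0,0,0,0,1],
    [-22,-160,0,0,0,0,1],
    [-27,-210,0,0,0,0,1],
  ],
)

```text
clock: 12.8
tool_pos: [0.6, -0.0122, 0.2167]
eef_rot: [-0.004, 1.0, 0.001, -0.0]
contact_force: [-0.0, 1.2, -2.8]
opening: 0.131
finger_force: 40.0
```

move_arm(
  motion=[
    [-3,-50,0,0,0,0,1],
    [-6,-100,0,0,0,0,1],
    [-9,-150,0,0,0,0,1],
    [-10,-195,0,0,0,0,1],
    [-10,-226,0,0,0,0,1],
  ],
)

```text
clock: 13.42
tool_pos: [0.6104, -0.24, 0.2161]
eef_rot: [-0.002, 1.0, 0.0, -0.0]
contact_force: [1.1, 0.3, -3.0]
opening: 0.13
finger_force: 40.0
```

move_arm(
  motion=[
    [0,0,10,0,0,0,1],
    [0,0,20,0,0,0,1],
    [0,0,35,0,0,0,1],
    [0,0,35,0,0,0,1],
    [0,0,35,0,0,0,1],
  ],
)

```text
clock: 14.05
tool_pos: [0.6114, -0.2362, 0.1812]
eef_rot: [-0.003, 1.0, 0.001, -0.0]
contact_force: [0.1, 0.1, -3.4]
opening: 0.126
finger_force: 40.0
```

Run:
```python
from h import *
np.set_printoptions(suppress=True)
s=r.get_state();print(s['tool_pos'],s['eef_rot'],s['opening'],to(.612,-.2365,.18,90.3))
for n in("top","scene"):
    d=snap(n);np.savez(n+"1.npz",**d);w=pts(d)
    m=(abs(w[...,0]-.612)<.13)&(abs(w[...,1]+.2365)<.12)&(w[...,2]>.115)&(w[...,2]<.175)
    l=max(blobs(m),key=lambda b:b[0])[2];print(n,l.sum(),rect(w[l][:,:2]),np.nanmedian(w[l][:,2]))
a=dict(np.load("top1.npz"))["frame"][120:260,310:430];b=dict(np.load("scene1.npz"))["frame"][180:320,160:300]
cv2.imwrite('pics/s1.png',cv2.cvtColor(np.hstack([cv2.resize(a,(400,467),interpolation=2)[:400],cv2.resize(b,(400,400),interpolation=2)]),4))
```

```text
[ 0.61143908 -0.23619113  0.18121343] [-0.00316041  0.99999478  0.00067809 -0.00004242] 0.12641531661882105 (array([-0.6, -0.3,  1.2]), array([ 0.1, -0. ,  0.1]))
top 2206 (array([ 608.8, -224.5]), array([201.8, 149.6]), 0.7) 0.14949787772604572
scene 2989 (array([ 610.7, -237.9]), array([201.6, 171.2]), 0.2) 0.14929389848211783
```

View pics/s1.png

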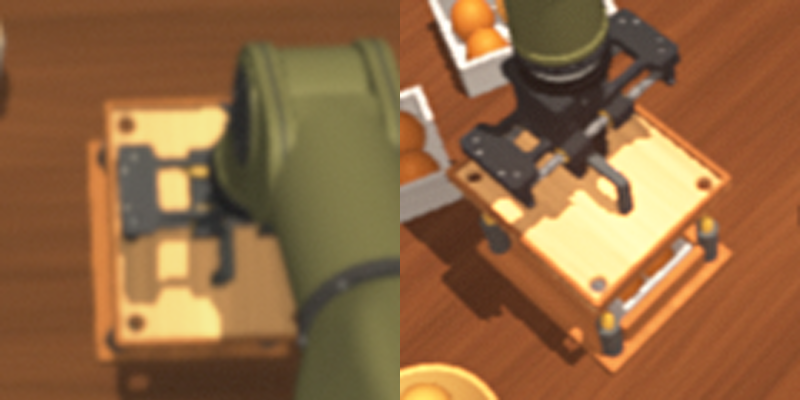

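The shelf hangs level above the stand; holes visible at top-view crop (126,124), (136,322) and scene crop (473,177), (704,183), (598,284). Now I compare holes with pins numerically.

```bash
cat > hol.py <<'E'
from h import *
np.set_printoptions(suppress=True)
H=.1495
def holes(D,cx,cy,H):
    out={}
    for n,d in D.items():
        g=cv2.cvtColor(d["frame"],cv2.COLOR_RGB2GRAY).astype(float)
        for k,(x,y) in {"RL":(.082,.067),"RR":(.082,-.067),"FL":(-.082,.067),"FR":(-.082,-.067)}.items():
            q=proj(d,(cx+x,cy+y,H));v,u=np.mgrid[0:420,0:560];m=np.hypot(u-q[0],v-q[1])<5
            t=g[m]; W=np.clip(np.median(t)-25-g,0,None)*m
            if W.sum()<50: continue
            c=((W*u).sum()/W.sum(),(W*v).sum()/W.sum()); out[n,k]=c
            print(n,k,np.round(c,1),(cast(d,*c,H)[:2]*1000).round(1),"n",(W>0).sum())
    return out
E
python3 - <<'E'
from hol import *
D={n:dict(np.load(n+"1.npz")) for n in("top","scene")}
o=holes(D,.6105,-.2365,H)
for k in("RL","RR","FL","FR"):
    if ("top",k) in o and ("scene",k) in o: print(k,tri(D["top"],o["top",k],D["scene",k][0] if 0 else D["scene"],o["scene",k]))
E
```

```text
top RL [347.4 156.4] [ 692.9 -167.4] n 24
top FL [350.2 216.4] [ 527.  -167.8] n 20
scene RL [266.4 244.2] [ 695.1 -169.4] n 29
scene RR [229.1 279.2] [ 694.9 -303.9] n 25
scene FR [187.1 239. ] [ 529.1 -298.3] n 22
RL (array([ 0.69368413, -0.16791806,  0.14602689]), [np.float64(0.09729316244136572), np.float64(0.097293162441566)])
```

Hole-to-pin error is about 1 mm, well inside the taper. Descending to just above the pin tips.

move_arm(
  motion=[
    [-0.7,-1,12,0,0,0,1],
    [-0.7,-1,24,0,0,0,1],
    [-0.7,-1,36,0,0,0,1],
    [-0.7,-1,46,0,0,0,1],
    [-0.7,-1,46,0,0,0,1],
  ],
)

```text
clock: 14.78
tool_pos: [0.6111, -0.2376, 0.1339]
eef_rot: [-0.003, 1.0, 0.001, -0.001]
contact_force: [0.7, 0.1, -3.0]
opening: 0.127
finger_force: 40.0
```

Run:
```python
from hol import *
s=r.get_state();print(s['tool_pos'],s['eef_rot'],s['contact_force'])
D={n:snap(n) for n in("top","scene")}
H=s['tool_pos'][2]-.0417+.01
o=holes(D,.6118,-.237,H)
for k in("RL",): print(tri(D["top"],o["top",k],D["scene"],o["scene",k]))
a=D["top"]["frame"][140:260,320:420];b=D["scene"]["frame"][205:315,170:290]
cv2.imwrite('pics/s2.png',cv2.cvtColor(np.hstack([cv2.resize(a,(400,480),interpolation=2)[:366],cv2.resize(b,(400,366),interpolation=2)]),4))
```

```text
[ 0.6110654  -0.23756271  0.13388203] [-0.00267889  0.99999522  0.00092311 -0.0012364 ] [ 0.73461074  0.06464018 -2.99684223]
top RL [346.3 159.3] [ 695.7 -170. ] n 17
top FL [349.3 218.3] [ 527.5 -171.1] n 16
scene RL [266.7 253.3] [ 695.2 -169.9] n 28
scene RR [230.4 287.5] [ 694.4 -305. ] n 27
scene FR [190.1 248. ] [ 528.9 -298.5] n 27
(array([ 0.69549793, -0.17003566,  0.10269068]), [np.float64(0.10066677463361726), np.float64(0.10066677463384609)])
```

View pics/s2.png

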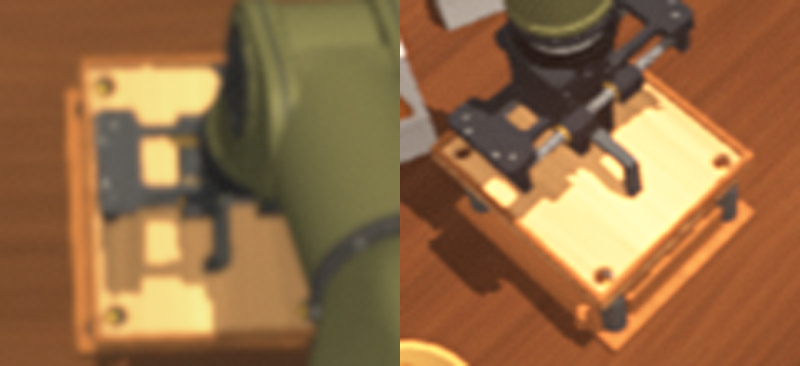

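Brass pin tips show inside the holes at (104,88) and (115,316) in the top crop. Lowering slowly.

move_arm(
  motion=[
    [0,0,2,0,0,0,1],
    [0,0,4,0,0,0,1],
    [0,0,6,0,0,0,1],
    [0,0,8,0,0,0,1],
    [0,0,10,0,0,0,1],
  ],
)

```text
clock: 15.5
tool_pos: [0.6118, -0.2377, 0.125]
eef_rot: [-0.003, 1.0, 0.001, -0.0]
contact_force: [-0.5, 0.8, -3.5]
opening: 0.129
finger_force: 40.0
```

move_arm(
  motion=[
    [0,0,2,0,0,0,1],
    [0,0,4,0,0,0,1],
    [0,0,5,0,0,0,1],
  ],
)

```text
clock: 15.88
tool_pos: [0.6118, -0.2377, 0.12]
eef_rot: [-0.003, 1.0, 0.001, -0.0]
contact_force: [0.4, -0.4, -2.6]
opening: 0.132
finger_force: 40.0
```

move_arm(
  motion=[
    [0,0,1.5,0,0,0,1],
    [0,0,3,0,0,0,1],
    [0,0,4.5,0,0,0,1],
    [0,0,6,0,0,0,1],
  ],
)

```text
clock: 16.38
tool_pos: [0.6118, -0.2378, 0.1141]
eef_rot: [-0.003, 1.0, 0.001, -0.0]
contact_force: [-0.3, 0.6, -4.2]
opening: 0.126
finger_force: 40.0
```

move_arm(
  motion=[
    [0,0,1,0,0,0,1],
    [0,0,2,0,0,0,1],
    [0,0,3,0,0,0,1],
    [0,0,4,0,0,0,1],
  ],
)

```text
clock: 16.88
tool_pos: [0.6118, -0.2378, 0.1101]
eef_rot: [-0.003, 1.0, 0.001, -0.0]
contact_force: [-0.6, 0.1, -3.1]
opening: 0.13
finger_force: 40.0
```

move_arm(
  motion=[
    [0,0,0.5,0,0,0,1],
    [0,0,1,0,0,0,1],
    [0,0,1.5,0,0,0,1],
  ],
)

```text
clock: 17.25
tool_pos: [0.6118, -0.2378, 0.1086]
eef_rot: [-0.003, 1.0, 0.001, -0.0]
contact_force: [-0.1, -0.5, -2.4]
opening: 0.13
finger_force: 40.0
```

move_arm(
  motion=[
    [0,0,0.5,0,0,0,1],
    [0,0,1,0,0,0,1],
    [0,0,1.5,0,0,0,1],
  ],
)

```text
clock: 17.62
tool_pos: [0.6119, -0.2377, 0.1077]
eef_rot: [-0.003, 1.0, 0.001, -0.0]
contact_force: [-1.9, 0.9, 3.9]
opening: 0.129
finger_force: 40.0
```

move_arm(
  motion=[
    [0,0,0.5,0,0,0,1],
    [0,0,1,0,0,0,1],
  ],
)

```text
clock: 17.88
tool_pos: [0.6119, -0.2377, 0.1076]
eef_rot: [-0.003, 1.0, 0.0, 0.0]
contact_force: [-4.4, 1.3, 10.6]
opening: 0.127
finger_force: 40.0
```

Seated at exactly the expected height (0.1077). Relieve and release.

move_arm(
  motion=[
    [0,0,-1,0,0,0,1],
    [0,0,-1,0,0,0,0.8],
    [0,0,-1,0,0,0,0.5],
    [0,0,-1,0,0,0,0.3],
    [0,0,-1,0,0,0,0.3],
  ],
  newtons=20,
)

```text
clock: 18.5
tool_pos: [0.6119, -0.2377, 0.1071]
eef_rot: [-0.003, 1.0, 0.001, -0.0]
contact_force: [-0.2, 0.1, -0.1]
opening: 0.519
finger_force: 0.0
```

move_arm(
  motion=[
    [0,0,0,0,0,0,0.3],
    [0,0,0,0,0,0,0.3],
    [0,0,0,0,0,0,0.3],
  ],
)

```text
clock: 18.88
tool_pos: [0.6118, -0.2377, 0.1072]
eef_rot: [-0.003, 1.0, 0.001, -0.0]
contact_force: [-0.2, -0.6, 0.7]
opening: 0.703
finger_force: 0.0
```

move_arm(
  motion=[
    [0,0,-10,0,0,0,0.3],
    [0,0,-30,0,0,0,0.3],
    [0,0,-60,0,0,0,0.3],
    [0,0,-100,0,0,0,0.3],
    [0,0,-140,0,0,0,0.3],
  ],
)

```text
clock: 19.5
tool_pos: [0.612, -0.2379, 0.2501]
eef_rot: [-0.003, 1.0, 0.0, 0.001]
contact_force: [0.5, -0.2, 0.2]
opening: 0.7
finger_force: 0.0
```

move_arm(
  motion=[
    [10,50,0,0,0,0,0.3],
    [20,110,0,0,0,0,0.3],
    [30,170,0,0,0,0,0.3],
    [40,220,0,0,0,0,0.3],
    [40,220,0,0,0,0,0.3],
  ],
)

```text
clock: 20.12
tool_pos: [0.5704, -0.012, 0.2496]
eef_rot: [-0.007, 1.0, 0.002, 0.001]
contact_force: [1.1, -0.5, 0.2]
opening: 0.698
finger_force: 0.0
```

Run:
```python
from hol import *
s=r.get_state();print(s['tool_pos'],s['clock'])
D={n:snap(n) for n in("top","scene")}
for n,d in D.items():
    w=pts(d);m=(abs(w[...,0]-.612)<.11)&(abs(w[...,1]+.2365)<.095)&(w[...,2]>.07)&(w[...,2]<.09)
    P=w[m];print(n,m.sum(),rect(P[:,:2]),np.median(P[:,2]),"plane slope",np.linalg.lstsq(np.c_[P[:,:2],np.ones(len(P))],P[:,2],rcond=None)[0].round(4))
a=D["top"]["frame"][100:320,80:500];b=D["scene"]["frame"][195:325,150:310]
cv2.imwrite('pics/f.png',cv2.cvtColor(np.hstack([cv2.resize(a,(400,325))[:,:],cv2.resize(b,(400,325),interpolation=2)]),4))
```

```text
[ 0.57041204 -0.01198766  0.24962682] 20.125
top 3560 (array([ 608.9, -237.2]), array([201. , 171.6]), 0.5) 0.07604313954624842 plane slope [ 0.0032 -0.0033  0.0738]
scene 3844 (array([ 610. , -238.9]), array([203.6, 171.9]), 0.2) 0.07554815973781848 plane slope [ 0.0011 -0.0001  0.0756]
```

View pics/f.png

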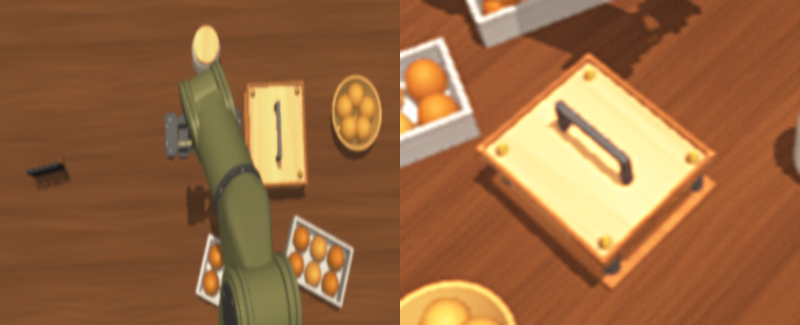

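All four pins stand in the shelf holes, the tray floor is level at 76 mm (66 + 10), and the basket, sign and jar are where they were. Handing in.

move_arm(
  motion=[
    [0,0,0,0,0,0,0.3],
    [0,0,0,0,0,0,0.3],
  ],
)

```text
clock: 20.48
tool_pos: [0.5709, -0.0198, 0.2475]
eef_rot: [-0.001, 1.0, 0.0, -0.0]
contact_force: [-0.5, -0.4, 0.0]
opening: 0.7
finger_force: 0.0
```

```bash
python3 -c "
from plant import finish_job
print(finish_job())"
```

```text
the job is handed in; nothing more can be done
None
```

The job is handed in at about 20 s: the pan is home against the back board, the shelf sits level on all four shoulders and is released, and the basket, sign and jar were not touched.

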